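# Fetch the lid behind the glaze flasks

### The arm

A 7-joint arm with a two-finger parallel gripper is mounted at the origin on the work surface. World frame = base frame: x ahead of the robot, y to its left, z up, the work surface at z = 0. Lengths are in m, angles in degrees, forces in N, time in s.
With the tool pointing down it reaches from about 0.425 to 0.875 m from the base axis. Payload 4.7 kg.
Tool frame: the origin (TCP) lies midway between the tips of the shut fingers; the grasp point (between the pads) lies 19 mm behind it; z points along the fingers, y is the line along which they close (so a half turn about z gives the same grasp; the last joint's range is limited). The gripper opens to 87 mm and grips with 3 to 60 N. Pads are 19 mm wide; open, the fingers measure 117 mm over their backs; the gripper's body (75 mm by 190 mm) begins 51 mm behind the grasp point.
Start: joints at [73.23, 18.392, -4.016, 83.108, 1.295, 78.541, -3.26], TCP at [0.196, -0.62, 0.223] pointing down, gripper open.
Joint ranges: [-163.93, 163.93], [-17.29, 119.83], [-79.2, 71.16], [3.27, 140.29], [-89.18, 269.18], [5.43, 117.66], [-154.24, 154.24]. Speed limits (degrees/s): [147.25, 147.25, 180, 180, 180, 180, 180].

### API

Orientations are given as [roll, pitch, yaw] about the fixed x, y, z axes, in that order (R = Rz(yaw) Ry(pitch) Rx(roll)).
In Python, from cell import env, viewer, boxes_of, masks_of gives the robot as it stands. The module is installed in compiled form; this text tells all that it offers.
- The arm moves only by the tool apply_moves, never from a script. Its argument "moves" is a list of rows, each a list of 7 numbers: the shift along the tool's x, y, z scaled (see below), then the turn, a rotation vector about the tool's x, y, z scaled (see below), then the opening, from 0 (shut) to 1 (fully open). A call has 1 to 20 rows; each row is the pose to reach, as a shift and turn from the pose commanded when the call began, along the tool's axes at that moment; what a row does not reach only later rows make up. The controller multiplies each number of a shift by 0.2 m and each number of a turn by 1.5 rad. A row lasts 1/10 s, in which the tool goes at most 50 mm and 8.59 degrees, less where a joint would pass 70% of its speed; a pose out of reach is approached as far as the arm can. A call with a number of a shift or a turn outside -1 to 1 is refused whole. A call with a gripper value outside its range is refused whole. The fingers move at their own pace and stop on an object; "grip_force" is the grip in N (left out, the last holds). Time passes only in rows, so rows that repeat a pose let the fingers close. It gives the time, the measured TCP pose, the force, the opening and the grip force at its end, in the units of the state.
- env.get_obs(): the state, without advancing time (a new reading comes with each control period).
- viewer.read_camera(name): name is "scene" or "top"; returns the picture (400x640x3 uint8, red, green, blue); there is no depth.
- viewer.get_calibration(name): a dict with "fov_y" (degrees; the focal length in pixels is half the picture's height over the tangent of half this angle, whatever the lens; pixels are square), "cx", "cy" (the principal point, pixels), "position" and "orientation" of the camera in the world. Camera axes: x right, y up, looking along -z (the intrinsics and any distortion apply to the point x, -y, -z); pixel columns grow to the right and rows downward; lengths in m; the calibration is good to about 2 mm. A picture is of the moment at which its call begins. get_calibration takes no time and is no camera call.
- env.sign_off(): hands the job in; it is judged then, once.
Trained networks look in the newest picture that a camera, given by its name, has taken for a name from the list of things; names that differ only in an ending like _2 or _b are one class to them, and where a whole thing is asked for, a point or a joint stands for the part that bears it (a point fixed in the world has none). Each returns a list of dicts, best first, with "conf" (0 to 1); they miss things now and then, are a little off and sometimes report something else, mostly with a low value. They report only what shows in the picture. A call takes as long as a camera call. They do not tell look-alikes from the thing itself.
- boxes_of(camera, target): "location" ([column, row] in pixels, amid what is visible of it).
- masks_of(camera, target): "pixels" (400x640 bool, what is visible of it) and "location" ([column, row] in pixels, amid what is visible of it).
The state is a dict: "time_s": time; "qpos": joint angles; "joint_velocities": joint speeds; "effort": joint torques, N m; "tool_pos": TCP position; "tool_rot": TCP orientation; "force": force on the tool from outside, world axes, zero at the start; "wrist_torque": the same for the moment, N m; "grip_width": finger opening in m; "grasp_force": force on a finger pad.
Only numpy, scipy, OpenCV 4.12 (cv2) and the standard library are available. Lean on these libraries where they do the work, as an engineer would, in place of code of your own. Each camera call takes 0.05 s, during which the arm holds its last target. There are 200 camera calls.

### The job

The clay pot on the round black bat needs its lid, the one whose plug nests snugly in its mouth; the lids lie in the wooden rack behind two glaze flasks. First stand both flasks in the green side tray, then seat the fitting lid fully home on that pot while the flasks wait there, and only then put each flask back on the very spot in the rack where it stood; keep the flasks upright, do not shift the pots and leave the other lid in its place.

Things in the scene. Friction and masses are not known exactly. Their poses are not given: they have to be found in the camera images.
- flask_blue: blue stoneware flask, 152 mm tall, loose, 0.3-0.55 kg; origin: centre of its underside, z up. Base 56 mm across, widening to an 80 mm shoulder from 70 to 95 mm up, neck 28 mm across at 118 mm; wooden stopper (fixed to it; grip here) 32 mm across from 126 to 152 mm up. Starts in the left or right front place (towards the robot) of the rack and must return to that same place
- flask_yellow: yellow stoneware flask, otherwise the same shape, size and origin as the blue one; starts in the other front place of the rack
- lid_large: large buff clay lid with a BLACK knob, loose, 70 g, lying upright in the rack; origin: centre of the plug's bottom, z up. Tapered plug 32 mm across at the bottom, 44 mm at 12 mm up; flange 58 mm across, 12 to 20 mm up; knob 16 mm across, 20 to 46 mm up (grip here, fingertips above the flange). Fits pot_large: seated, its origin is 63 mm above the pot's origin
- lid_small: small buff clay lid with a RED knob, loose, 50 g, lying upright in the rack; origin, heights and knob as lid_large; plug 24 mm across at the bottom, 32 mm at 12 mm up, flange 44 mm across. Fits pot_small: seated, its origin is 63 mm above the pot's origin. It would drop into the large pot
- pot_large: open buff clay pot, 75 mm tall, 80 mm across the belly, rim 62 mm outside and 48 mm inside, loose, 0.4 kg; origin at the centre of its underside, z up. Stands on either the round black bat or the square cork tile
- pot_small: open buff clay pot, 75 mm tall, 68 mm across the belly, rim 48 mm outside and 36 mm inside, loose, 0.35 kg; origin at the centre of its underside, z up. Stands on whichever of bat and tile the large pot does not
- bat: round black throwing bat, a fixed disc 170 mm across and 15 mm thick; origin at the centre of its underside. The pot standing at its centre is the one that needs its lid. Lies to the left or the right of the rack
- tile: square cork tile 100 x 100 x 15 mm, fixed, nearest the robot; origin at the centre of its underside. The pot on it is left as it is
- side_tray: green shallow open tray, fixed, 222 mm (its x) by 132 mm (its y) outside, walls 6 mm thick and 24 mm high, floor 6 mm thick; origin at the centre of its underside. Empty at the start; both flasks fit in it side by side, 52 mm either side of its centre along its x. Lies across the rack from the bat (left or right)
- rack: wooden shallow open tray, fixed, 172 mm (its x, pointing away from the robot) by 212 mm (its y) outside, walls 6 mm thick and 24 mm high, floor 6 mm thick; origin at the centre of its underside. The flasks stand about 30 mm in front of its centre (its -x), the lids about 46 mm behind it (+x), each about 50 mm to either side
Things that resemble listed ones, but are neither listed nor needed, are in the scene too. Of the things that look like the bat, the largest one is meant.

How it is judged (in metres and radians):
On the way, in this order (a step that is already met when the one before it is completed fails the run):
1. both flasks stand upright and released in the green side tray (x of flask_blue in the frame of side_tray between -0.085 and 0.085 m and y of flask_blue in the frame of side_tray between -0.045 and 0.045 m and z of each of flask_blue, flask_yellow in the frame of side_tray below 0.012 m and angle between each of flask_blue, flask_yellow's own z axis and vertical below 0.1 rad and contact force between the fingers and flask_blue below 0.1 N and linear speed of each of flask_blue, flask_yellow below 0.03 m/s and x of flask_yellow in the frame of side_tray between -0.085 and 0.085 m and y of flask_yellow in the frame of side_tray between -0.045 and 0.045 m and contact force between the fingers and flask_yellow below 0.1 N), for 0.2 s.
2. with both flasks still in the tray, the fitting lid is seated on the pot on the bat and let go (all of step 1 and ((horizontal distance between pot_large and bat below 0.05 m and z of lid_large in the frame of pot_large between 0.058 and 0.0665 m and horizontal distance between lid_large and pot_large below 0.006 m and angle between the z axis of lid_large and the z axis of pot_large, either way round below 0.1 rad and contact force between the fingers and lid_large below 0.1 N and linear speed of lid_large below 0.03 m/s and distance of lid_small from where it was at the start of the episode below 0.015 m) or (horizontal distance between pot_small and bat below 0.05 m and z of lid_small in the frame of pot_small between 0.058 and 0.0665 m and horizontal distance between lid_small and pot_small below 0.006 m and angle between the z axis of lid_small and the z axis of pot_small, either way round below 0.1 rad and contact force between the fingers and lid_small below 0.1 N and linear speed of lid_small below 0.03 m/s and distance of lid_large from where it was at the start of the episode below 0.015 m))), for 0.2 s.
3. both flasks stand again where they stood at the start (distance of each of flask_blue, flask_yellow from where it was at the start of the episode below 0.015 m and angle between each of flask_blue, flask_yellow's own z axis and vertical below 0.1 rad and contact force between the fingers and flask_blue below 0.1 N and linear speed of each of flask_blue, flask_yellow below 0.03 m/s and contact force between the fingers and flask_yellow below 0.1 N), for 0.2 s.
At the end, for the whole second after the job is handed in: Pot on the bat carries its fitting lid: flange on the rim (3.5 mm), centred within 6 mm, level within 0.1 rad. Each flask upright (0.1 rad) within 15 mm of its own starting spot; other lid within 15 mm, pots within 20 mm of their starts. All released and at rest (all of step 3 and ((horizontal distance between pot_large and bat below 0.05 m and z of lid_large in the frame of pot_large between 0.058 and 0.0665 m and horizontal distance between lid_large and pot_large below 0.006 m and angle between the z axis of lid_large and the z axis of pot_large, either way round below 0.1 rad and contact force between the fingers and lid_large below 0.1 N and linear speed of lid_large below 0.03 m/s and distance of lid_small from where it was at the start of the episode below 0.015 m) or (horizontal distance between pot_small and bat below 0.05 m and z of lid_small in the frame of pot_small between 0.058 and 0.0665 m and horizontal distance between lid_small and pot_small below 0.006 m and angle between the z axis of lid_small and the z axis of pot_small, either way round below 0.1 rad and contact force between the fingers and lid_small below 0.1 N and linear speed of lid_small below 0.03 m/s and distance of lid_large from where it was at the start of the episode below 0.015 m)) and distance of each of pot_large, pot_small from where it was at the start of the episode below 0.02 m); the robot touches nothing.
It fails at once if a flask is tipped over (more than 0.6 rad) (angle between any of flask_blue, flask_yellow's own z axis and vertical above 0.6 rad).
It fails at once if a pot is shifted by more than 20 mm (distance of any of pot_large, pot_small from where it was at the start of the episode above 0.02 m).
It also fails if it takes over 144 s, if anything falls off the work surface, if the arm or the gripper's body presses on something with over 40 N, if the wrist force passes 120 N, or if a joint passes its speed limit or range.

## Working session

There is one attempt and no reset: what is moved stays moved. The work goes in short steps, Python scripts to look and compute and a tool call to move; the robot and the scene stay as the last step left them, time stands still between calls to the robot, and variables do not carry over. Pictures are saved under pics/ and viewed, at most 14 in all, crops included, and the job is handed in when it is done.

Besides the shell and the picture viewer there is one more tool, called after "Call:" as name([rows], argument=value, ...), one row to a line, values as JSON. apply_moves: Moves the arm, as the interface text tells. Shifts and turns lie within -1 to 1; 1 stands for 0.2 m of shift or 1.5 rad of turn. Its arguments: {"type":"object","properties":{"moves":{"type":"array","items":{"type":"array","items":{"type":"number","minimum":-1,"maximum":1}}},"grip_force":{"type":"number"}},"required":["moves"]}

```bash
mkdir -p pics; cat > h.py <<'E'
import numpy as np,cv2
from cell import env,viewer,boxes_of,masks_of
from scipy.spatial.transform import Rotation as R
def cal(n):
    c=viewer.get_calibration(n); return c
def Rc(c):
    o=np.array(c['orientation'],float)
    if o.shape==(3,3): return o
    return R.from_euler('xyz',o,degrees=True).as_matrix() if o.size==3 else R.from_quat(o).as_matrix()
def w(n,px,z):
    c=cal(n); f=200/np.tan(np.radians(c['fov_y'])/2)
    d=Rc(c)@np.array([(px[0]-c['cx'])/f,-(px[1]-c['cy'])/f,-1]); p=np.array(c['position'])
    return p+d*(z-p[2])/d[2]
def pix(n,P):
    c=cal(n); f=200/np.tan(np.radians(c['fov_y'])/2)
    q=Rc(c).T@(np.array(P)-c['position']); return np.array([c['cx']-f*q[0]/q[2],c['cy']+f*q[1]/q[2]])
E
python3 - <<'E'
from h import *
for n in('top','scene'):
    im=viewer.read_camera(n); cv2.imwrite(f'pics/{n}0.png',im[...,::-1]); print(n,cal(n))
    for t in 'flask_blue flask_yellow lid_large lid_small pot_large pot_small bat tile side_tray rack'.split():
        print(t,[(np.round(b['location']).tolist(),round(b['conf'],2)) for b in boxes_of(n,t)])
print(env.get_obs())
E
```

```text
top {'fov_y': 51.43638798309639, 'cx': 319.53136608699657, 'cy': 205.494105558787, 'position': array([0.21395165, 0.04506779, 0.97364048]), 'orientation': array([ 1.37011962e+01,  5.80368530e-02, -9.05115901e+01])}
flask_blue [([354.0, 117.0], 0.67), ([360.0, 140.0], 0.63), ([323.0, 112.0], 0.47)]
flask_yellow [([314.0, 136.0], 0.78)]
lid_large [([321.0, 115.0], 0.68)]
lid_small [([352.0, 118.0], 0.44)]
pot_large [([193.0, 170.0], 0.87)]
pot_small [([323.0, 229.0], 0.7)]
bat [([208.0, 183.0], 0.95), ([201.0, 328.0], 0.77), ([175.0, 251.0], 0.64)]
tile [([311.0, 228.0], 0.62)]
side_tray [([467.0, 179.0], 0.6)]
rack [([334.0, 143.0], 0.79), ([192.0, 172.0], 0.67)]
scene {'fov_y': 57.31328895037654, 'cx': 326.27657638676493, 'cy': 194.09457347383773, 'position': array([ 0.95396131, -0.29640502,  0.65591574]), 'orientation': array([45.77528   ,  0.7588645 , 57.44488726])}
flask_blue [([336.0, 247.0], 0.65), ([445.0, 191.0], 0.35)]
flask_yellow [([383.0, 229.0], 0.57)]
lid_large [([399.0, 272.0], 0.97), ([316.0, 187.0], 0.45)]
lid_small [([356.0, 291.0], 0.83)]
pot_large [([453.0, 170.0],
[... 269 characters left out ...]
s': 1.1, 'qpos': array([73.22812144, 18.39419008, -4.01584116, 83.10791455,  1.29463352,
       78.54101398, -3.25983233]), 'joint_velocities': array([ 0.01400645,  0.12178606, -0.07625529, -0.03540238, -0.09897577,
       -0.00716207, -0.02633727]), 'effort': array([ 8.85788245e-05, -4.91117585e+01, -4.02680598e-01, -3.12782407e+01,
       -6.34829351e-02,  3.34998651e-02,  1.27033275e-06]), 'tool_pos': array([ 0.19629763, -0.61966752,  0.22255759]), 'tool_rot': array([1.79998006e+02, 2.44669544e-03, 1.75805320e+01]), 'force': array([ 0.12246473, -0.57216711,  0.01229887]), 'wrist_torque': array([-0.0060954 ,  0.00906927,  0.04835763]), 'grasp_force': 0.0, 'grip_width': 0.08678006357667485}
```

View pics/top0.png

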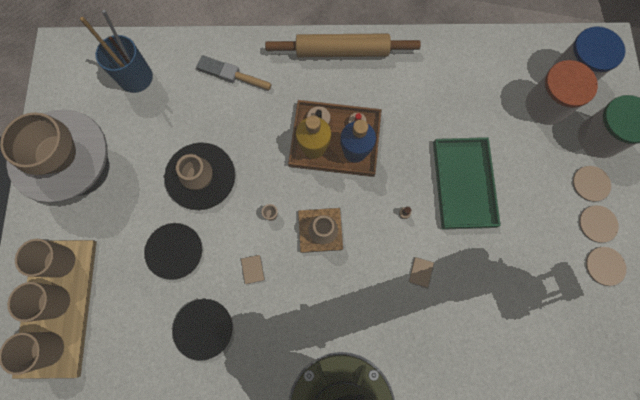

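View pics/scene0.png

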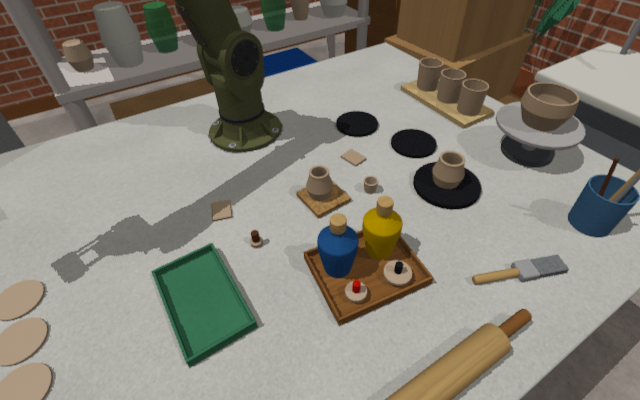

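The top view shows black discs at (200,176), (174,250) and (202,329). The one at (200,176) is the largest and has a pot at its centre, so it is the bat. The yellow flask is at (314,135), the blue at (358,140), the green tray at (466,183) and the tile at (320,229). Next I'll take an enlarged crop and measure both pots.

```bash
cat > m.py <<'E'
from h import *
im=viewer.read_camera('top')
a=im[135:215,150:350]; s=cv2.imread('pics/scene0.png')[140:320,290:490]
cv2.imwrite('pics/crop1.png',np.vstack([cv2.resize(a[...,::-1],None,fx=3.5,fy=3.5,interpolation=2)[:,:700],cv2.resize(s,None,fx=1.75,fy=1.75,interpolation=2)[:, :350].repeat(2,1)[:, :700]])[:600])
def info(n,t,k=2):
    for b in masks_of(n,t)[:k]:
        m=b['pixels']; ys,xs=np.nonzero(m)
        print(n,t,round(b['conf'],2),np.round(b['location'],1),'box',xs.min(),xs.max(),ys.min(),ys.max(),m.sum())
E
python3 - <<'E'
from m import *
viewer.read_camera('scene')
for n in('top','scene'):
    for t in 'flask_blue flask_yellow lid_large lid_small pot_large pot_small bat tile side_tray rack'.split(): info(n,t)
E
```

```text
top flask_blue 0.88 [357.8 139.1] box 340 375 120 162 1153
top flask_yellow 0.84 [315.2 135.3] box 296 330 115 158 1168
top flask_yellow 0.18 [309.4 230.2] box 298 342 208 252 1182
top lid_large 0.74 [321.9 112.8] box 308 329 107 121 207
top pot_large 0.63 [194.5 171. ] box 176 211 154 189 987
top pot_small 0.96 [326.2 230.8] box 309 337 215 243 655
top bat 0.92 [209.6 184.6] box 164 234 142 209 2784
top bat 0.75 [172.5 250.1] box 144 202 223 279 2584
top tile 0.66 [309.4 231.8] box 298 342 208 252 1250
top side_tray 0.68 [467.8 182. ] box 433 500 137 228 5194
top rack 0.63 [334.2 142.8] box 288 381 99 176 3227
scene flask_blue 0.77 [337.1 244.2] box 317 358 213 277 1930
scene flask_yellow 0.94 [382.8 227.7] box 362 402 197 259 1837
scene lid_small 0.7 [352.4 292.3] box 345 367 281 302 388
scene pot_large 0.77 [451.4 170.3] box 433 464 151 188 981
scene pot_small 0.91 [313.5 184.4] box 306 332 166 201 721
scene bat 0.79 [444.8 190.5] box 413 481 162 209 1844
scene bat 0.79 [413.8 141.1] box 391 436 129 158 1068
scene tile 0.73 [323.1 202. ] box 297 350 184 217 879
scene side_tray 0.69 [201.6 301.9] box 152 257 243 366 7481
scene rack 0.77 [369.5 281.7] box 305 432 231 324 4531
```

View pics/crop1.png

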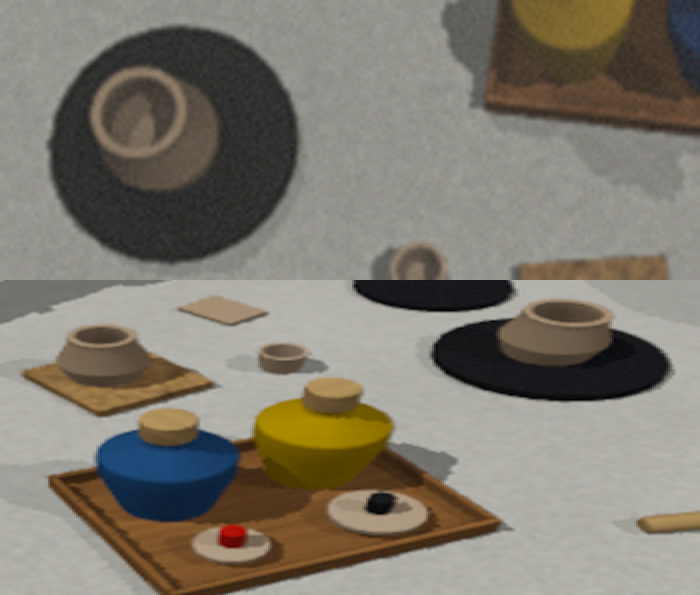

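The bat pot's rim is 27 px wide next to the 70 px bat, which works out to about 61 mm. That makes it pot_large, so the fitting lid is the black-knobbed one, behind the yellow flask. Next I'll measure it more precisely.

```bash
python3 - <<'E'
from h import *
a=cv2.imread('pics/top0.png')[95:180,285:385]; b=cv2.imread('pics/scene0.png')[190:325,300:435]
A=cv2.resize(a,None,fx=4,fy=4,interpolation=2);B=cv2.resize(b,None,fx=2.96,fy=2.96,interpolation=2)
C=np.zeros((400,800,3),np.uint8);C[:340,:400]=A;C[:B.shape[0],400:400+B.shape[1]]=B[:400,:400]
cv2.imwrite('pics/crop2.png',C)
def W(n,p,z): print(n,p,z,np.round(w(n,p,z),4))
W('top',(189.4,167),.09);W('top',(199.6,176.3),.015)
# bat ellipse by dark threshold
for n,c,sl in(('top',(199.6,176.3),40),):
    im=cv2.imread('pics/top0.png');g=im.max(2)
    m=(g<70).astype(np.uint8); k,l,s,cc=cv2.connectedComponentsWithStats(m)
    for i in range(1,k):
        if s[i,4]>1000: print(s[i])
# tray: green mask corners
hsv=cv2.cvtColor(cv2.imread('pics/top0.png'),cv2.COLOR_BGR2HSV)
m=cv2.inRange(hsv,(65,80,30),(85,255,255)); m[:, :420]=0;m[:,510:]=0
r=cv2.minAreaRect(np.argwhere(m)[:,::-1].astype(np.float32)); print(r)
for p in cv2.boxPoints(r): W('top',p,.024)
W('top',r[0],.024)
E
```

```text
top (189.4, 167) 0.09 [0.5209 0.335  0.09  ]
top (199.6, 176.3) 0.015 [0.523  0.3333 0.015 ]
[ 164  143   71   67 2648]
[ 145  223   57   56 2486]
[ 173  299   60   61 2865]
[ 289  354   89   46 2406]
((467.273681640625, 182.6746826171875), (90.40607452392578, 55.32927322387695), 85.07289123535156)
top [435.82886 140.01476] 0.024 [ 0.6078 -0.2421  0.024 ]
top [490.95367 135.26262] 0.024 [ 0.619  -0.3783  0.024 ]
top [498.7185  225.33461] 0.024 [ 0.3941 -0.3724  0.024 ]
top [443.5937  230.08675] 0.024 [ 0.3841 -0.2433  0.024 ]
top (467.273681640625, 182.6746826171875) 0.024 [ 0.4983 -0.3089  0.024 ]
```

View pics/crop2.png

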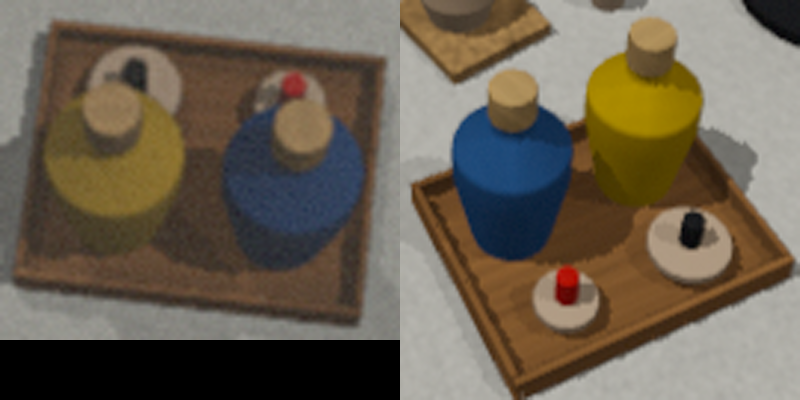

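```bash
cat > tri.py <<'E'
from h import *
def ray(n,px):
    a=w(n,px,0.);p=np.array(cal(n)['position']);d=a-p;return p,d/np.linalg.norm(d)
def tri(a,b):
    M=0;v=0
    for n,p in(('top',a),('scene',b)):
        o,d=ray(n,p);P=np.eye(3)-np.outer(d,d);M=M+P;v=v+P@o
    return np.linalg.solve(M,v)
E
python3 - <<'E'
from tri import *
for nm,a,b,z in(('yel',(313,122.2),(385.5,201.8),.158),('blue',(360.8,127),(338.5,219.7),.158),('knob',(318.5,112.8),(399,263),.052),('flange',(319,117.3),(398,272.3),.026)):
    print(nm,'tri',tri(a,b).round(4),'top',w('top',a,z).round(4),'scene',w('scene',b,z).round(4))
for c in((52,20),(385,58),(358,322),(12,282)): print(w('top',(285+c[0]/4,95+c[1]/4),.024).round(4))
print('pot scene',w('scene',(290+555/3.5*1,0),.09)) if 0 else None
E
```

```text
yel tri [0.5968 0.0571 0.1555] top [0.5952 0.0564 0.158 ] scene [0.5989 0.0562 0.158 ]
blue tri [ 0.5852 -0.0439  0.1553] top [ 0.5832 -0.0449  0.158 ] scene [ 0.5877 -0.044   0.158 ]
knob tri [0.6698 0.0451 0.0518] top [0.6692 0.0444 0.052 ] scene [0.6702 0.0458 0.052 ]
flange tri [0.6722 0.0444 0.0229] top [0.6699 0.0433 0.026 ] scene [0.6741 0.044  0.026 ]
[0.7185 0.0956 0.024 ]
[ 0.6905 -0.1122  0.024 ]
[ 0.5182 -0.0884  0.024 ]
[0.5454 0.1191 0.024 ]
```

Call:
apply_moves([
  [0.94,-0.489,0,0,0,0.2045,0.6],
  [0.94,-0.489,0,0,0,0.2045,0.6],
  [0.94,-0.489,0,0,0,0.2045,0.6],
  [0.94,-0.489,0,0,0,0.2045,0.6],
  [0.94,-0.489,0,0,0,0.2045,0.6],
  [0.94,-0.489,0,0,0,0.2045,0.6],
], grip_force=30)

```text
time_s: 2.8
tool_pos: [0.3488, -0.4673, 0.2229]
tool_rot: [180.0, -0.1, 0.4]
force: [-0.7, -0.2, 0.8]
grip_width: 0.0537
grasp_force: 0.0
```

Call:
apply_moves([
  [0.6,-1,0,0,0,0,0.6],
  [0.6,-1,0,0,0,0,0.6],
  [0.6,-1,0,0,0,0,0.6],
  [0.6,-1,0,0,0,0,0.6],
  [0.6,-1,0,0,0,0,0.6],
  [0.6,-1,0,0,0,0,0.6],
])

```text
time_s: 3.4
tool_pos: [0.4681, -0.2664, 0.2229]
tool_rot: [-179.9, -0.1, 0.3]
force: [-0.7, 0.3, 0.5]
grip_width: 0.0523
grasp_force: 0.0
```

Call:
apply_moves([
  [0.58,-1,0,0,0,0,0.6],
  [0.58,-1,0,0,0,0,0.6],
  [0.58,-1,0,0,0,0,0.6],
  [0.58,-1,0,0,0,0,0.6],
  [0.58,-1,0,0,0,0,0.6],
  [0.58,-1,0,0,0,0,0.6],
  [0.58,-1,0,0,0,0,0.6],
])

```text
time_s: 4.1
tool_pos: [0.5819, -0.0725, 0.2221]
tool_rot: [179.9, 0.1, -0.1]
force: [-0.4, -0.4, 0.2]
grip_width: 0.052
grasp_force: 0.0
```

Call:
apply_moves([
  [0.01,-0.1125,0,0,0,0,0.6],
  [0.01,-0.1125,0.1,0,0,0,0.6],
  [0.01,-0.1125,0.2,0,0,0,0.6],
  [0.01,-0.1125,0.3,0,0,0,0.6],
  [0.01,-0.1125,0.4,0,0,0,0.6],
  [0.01,-0.1125,0.48,0,0,0,0.6],
  [0.01,-0.1125,0.48,0,0,0,0.6],
  [0.01,-0.1125,0.48,0,0,0,0.6],
])

```text
time_s: 4.9
tool_pos: [0.5839, -0.0488, 0.1267]
tool_rot: [180.0, 0.0, -0.1]
force: [1.0, 0.3, 0.8]
grip_width: 0.0521
grasp_force: 0.0
```

```bash
python3 - <<'E'
from h import *
print(env.get_obs()['tool_pos'],env.get_obs()['force'])
a=viewer.read_camera('top')[90:190,270:390];b=viewer.read_camera('scene')[150:290,290:430]
C=np.zeros((420,800,3),np.uint8);A=cv2.resize(a,None,fx=3.3,fy=3.3);B=cv2.resize(b,(400,400))
C[:A.shape[0],:A.shape[1]]=A;C[:400,400:]=B
cv2.imwrite('pics/c3.png',C[...,::-1])
E
```

```text
[ 0.58391809 -0.04875651  0.12671326] [0.95304457 0.2905321  0.78641267]
```

View pics/c3.png

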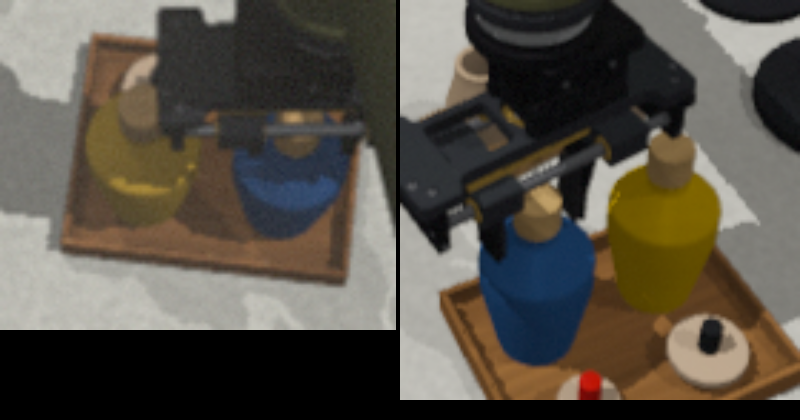

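The fingers straddle the blue stopper. I'll nudge y by +4 mm and close.

Call:
apply_moves([
  [0.005,-0.02,0,0,0,0,0.6],
  [0.005,-0.02,0,0,0,0,0.6],
  [0.005,-0.02,0,0,0,0,0.1],
  [0.005,-0.02,0,0,0,0,0.1],
  [0.005,-0.02,0,0,0,0,0.1],
  [0.005,-0.02,0,0,0,0,0.1],
  [0.005,-0.02,0,0,0,0,0.1],
], grip_force=30)

```text
time_s: 5.7
tool_pos: [0.585, -0.0437, 0.1266]
tool_rot: [180.0, -0.0, -0.0]
force: [-0.1, -0.8, 0.3]
grip_width: 0.0307
grasp_force: 30.0
```

Call:
apply_moves([
  [0,0,-0.05,0,0,0,0.1],
  [0,0,-0.1,0,0,0,0.1],
  [0,0,-0.15,0,0,0,0.1],
  [0,0,-0.2,0,0,0,0.1],
  [0,0,-0.25,0,0,0,0.1],
  [0,0,-0.3,0,0,0,0.1],
  [0,0,-0.35,0,0,0,0.1],
  [-0.02,0.06,-0.35,0,0,0,0.1],
  [-0.04,0.15,-0.35,0,0,0,0.1],
  [-0.06,0.25,-0.35,0,0,0,0.1],
  [-0.08,0.35,-0.35,0,0,0,0.1],
  [-0.1,0.45,-0.35,0,0,0,0.1],
  [-0.12,0.55,-0.35,0,0,0,0.1],
  [-0.14,0.65,-0.35,0,0,0,0.1],
  [-0.15,0.75,-0.35,0,0,0,0.1],
  [-0.16,0.85,-0.35,0,0,0,0.1],
  [-0.16,0.94,-0.35,0,0,0,0.1],
  [-0.16,1,-0.35,0,0,0,0.1],
])

```text
time_s: 7.5
tool_pos: [0.5521, -0.2459, 0.1962]
tool_rot: [179.9, 0.0, -0.1]
force: [-0.1, -0.6, -5.4]
grip_width: 0.0313
grasp_force: 30.0
```

Call:
apply_moves([
  [0,0.1,0,0,0,0,0.1],
  [0,0.2,0,0,0,0,0.1],
  [0,0.28,0,0,0,0,0.1],
  [0,0.326,0,0,0,0,0.1],
  [0,0.326,0,0,0,0,0.1],
  [0,0.326,0.06,0,0,0,0.1],
  [0,0.326,0.12,0,0,0,0.1],
  [0,0.326,0.18,0,0,0,0.1],
  [0,0.326,0.24,0,0,0,0.1],
  [0,0.326,0.28,0,0,0,0.1],
  [0,0.326,0.31,0,0,0,0.1],
  [0,0.326,0.33,0,0,0,0.1],
  [0,0.326,0.34,0,0,0,0.1],
  [0,0.326,0.34,0,0,0,0.1],
])

```text
time_s: 8.9
tool_pos: [0.553, -0.3084, 0.1286]
tool_rot: [180.0, -0.0, 0.0]
force: [-0.6, -0.3, -5.8]
grip_width: 0.0311
grasp_force: 30.0
```

```bash
python3 - <<'E'
from h import *
o=env.get_obs();print(o['tool_pos'],o['force'],o['grip_width'])
a=viewer.read_camera('top')[90:240,410:510];b=viewer.read_camera('scene')[190:390,120:300]
C=np.zeros((450,800,3),np.uint8);A=cv2.resize(a,None,fx=3,fy=3);B=cv2.resize(b,(405,450))
C[:,:300]=A;C[:,300:705]=B
cv2.imwrite('pics/c4.png',C[...,::-1])
E
```

```text
[ 0.55302862 -0.30838578  0.12856515] [-0.58925221 -0.25676679 -5.80544021] 0.031099761881099693
```

View pics/c4.png

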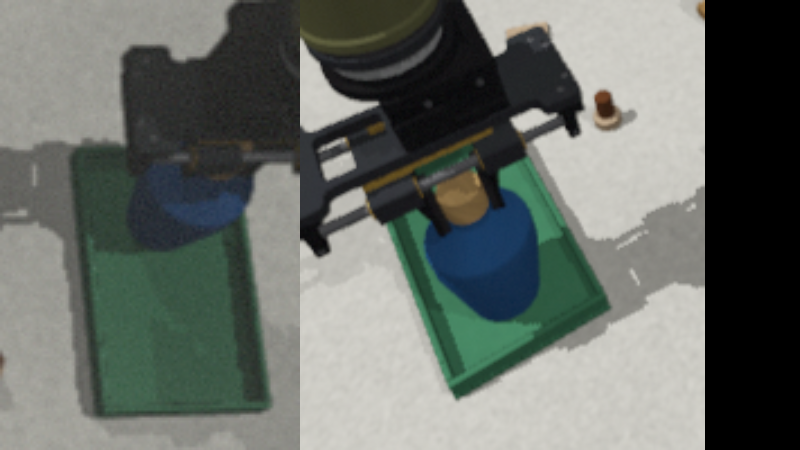

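The flask is well inside the tray and hangs about 2 mm above the floor. I'll lower it and release.

Call:
apply_moves([
  [0,0,0.006,0,0,0,0.1],
  [0,0,0.012,0,0,0,0.1],
  [0,0,0.012,0,0,0,0.1],
  [0,0,0.012,0,0,0,0.6],
  [0,0,0.012,0,0,0,0.6],
  [0,0,0.012,0,0,0,0.6],
  [0,0,-0.1,0,0,0,0.6],
  [0,0,-0.2,0,0,0,0.6],
  [0,0,-0.3,0,0,0,0.6],
  [0,0,-0.42,0,0,0,0.6],
  [0,0,-0.42,0,0,0,0.6],
])

```text
time_s: 10.1
tool_pos: [0.5552, -0.3092, 0.2172]
tool_rot: [179.8, -0.4, 0.0]
force: [-0.4, 0.7, 0.3]
grip_width: 0.0523
grasp_force: 0.0
```

Call:
apply_moves([
  [0.11,-1,0,0,0,0,0.6],
  [0.11,-1,0,0,0,0,0.6],
  [0.11,-1,0,0,0,0,0.6],
  [0.11,-1,0,0,0,0,0.6],
  [0.11,-1,0,0,0,0,0.6],
  [0.11,-1,0,0,0,0,0.6],
])

```text
time_s: 10.7
tool_pos: [0.5751, -0.1063, 0.2124]
tool_rot: [180.0, -0.0, 0.2]
force: [0.2, -0.6, 0.7]
grip_width: 0.0522
grasp_force: 0.0
```

Call:
apply_moves([
  [0.11,-0.82,0,0,0,0,0.6],
  [0.11,-0.82,0,0,0,0,0.6],
  [0.11,-0.82,0,0,0,0,0.6],
  [0.11,-0.82,0,0,0,0,0.6],
  [0.11,-0.82,0,0,0,0,0.6],
  [0.11,-0.82,0,0,0,0,0.6],
  [0.11,-0.82,0,0,0,0,0.6],
  [0.11,-0.82,0,0,0,0,0.6],
])

```text
time_s: 11.5
tool_pos: [0.5971, 0.0528, 0.2123]
tool_rot: [179.9, 0.0, -0.2]
force: [0.1, 0.4, 0.4]
grip_width: 0.0521
grasp_force: 0.0
```

Call:
apply_moves([
  [0,-0.018,0.05,0,0,0,0.6],
  [0,-0.018,0.15,0,0,0,0.6],
  [0,-0.018,0.25,0,0,0,0.6],
  [0,-0.018,0.35,0,0,0,0.6],
  [0,-0.018,0.428,0,0,0,0.6],
  [0,-0.018,0.428,0,0,0,0.6],
  [0,-0.018,0.428,0,0,0,0.6],
  [0,-0.018,0.428,0,0,0,0.1],
  [0,-0.018,0.428,0,0,0,0.1],
  [0,-0.018,0.428,0,0,0,0.1],
  [0,-0.018,0.428,0,0,0,0.1],
  [0,-0.018,0.428,0,0,0,0.1],
])

```text
time_s: 12.7
tool_pos: [0.5975, 0.0588, 0.1276]
tool_rot: [180.0, -0.1, -0.0]
force: [-0.7, -0.7, 2.3]
grip_width: 0.0314
grasp_force: 30.0
```

Call:
apply_moves([
  [0,0,-0.05,0,0,0,0.1],
  [0,0,-0.1,0,0,0,0.1],
  [0,0,-0.15,0,0,0,0.1],
  [0,0,-0.2,0,0,0,0.1],
  [0,0,-0.25,0,0,0,0.1],
  [0,0,-0.3,0,0,0,0.1],
  [0,0,-0.35,0,0,0,0.1],
  [-0.05,0.06,-0.35,0,0,0,0.1],
  [-0.11,0.15,-0.35,0,0,0,0.1],
  [-0.18,0.25,-0.35,0,0,0,0.1],
  [-0.25,0.35,-0.35,0,0,0,0.1],
  [-0.32,0.45,-0.35,0,0,0,0.1],
  [-0.4,0.55,-0.35,0,0,0,0.1],
  [-0.48,0.65,-0.35,0,0,0,0.1],
  [-0.56,0.75,-0.35,0,0,0,0.1],
  [-0.64,0.85,-0.35,0,0,0,0.1],
  [-0.7,0.94,-0.35,0,0,0,0.1],
  [-0.74,1,-0.35,0,0,0,0.1],
])

```text
time_s: 14.5
tool_pos: [0.4464, -0.143, 0.1966]
tool_rot: [179.9, 0.1, -0.2]
force: [0.5, -1.0, -3.0]
grip_width: 0.0315
grasp_force: 30.0
```

Call:
apply_moves([
  [0,0.1,0,0,0,0,0.1],
  [0,0.2,0,0,0,0,0.1],
  [0,0.3,0,0,0,0,0.1],
  [0,0.4,0,0,0,0,0.1],
  [0,0.5,0,0,0,0,0.1],
  [0,0.6,0,0,0,0,0.1],
  [0,0.7,0,0,0,0,0.1],
  [0,0.78,0,0,0,0,0.1],
  [0,0.83,0,0,0,0,0.1],
  [0,0.83,0,0,0,0,0.1],
  [0,0.83,0.06,0,0,0,0.1],
  [0,0.83,0.12,0,0,0,0.1],
  [0,0.83,0.18,0,0,0,0.1],
  [0,0.83,0.24,0,0,0,0.1],
  [0,0.83,0.28,0,0,0,0.1],
  [0,0.83,0.31,0,0,0,0.1],
  [0,0.83,0.33,0,0,0,0.1],
  [0,0.83,0.34,0,0,0,0.1],
  [0,0.83,0.34,0,0,0,0.1],
])

```text
time_s: 16.4
tool_pos: [0.449, -0.3068, 0.129]
tool_rot: [180.0, -0.0, 0.0]
force: [-0.5, 0.4, -3.4]
grip_width: 0.031
grasp_force: 30.0
```

```bash
python3 - <<'E'
from h import *
o=env.get_obs();print(o['tool_pos'],o['force'],o['grip_width'])
a=viewer.read_camera('top')[90:240,410:510];b=viewer.read_camera('scene')[190:390,120:300]
C=np.zeros((450,800,3),np.uint8);A=cv2.resize(a,None,fx=3,fy=3);B=cv2.resize(b,(405,450))
C[:,:300]=A;C[:,300:705]=B
cv2.imwrite('pics/c5.png',C[...,::-1])
E
```

```text
[ 0.4490428  -0.30681775  0.12896965] [-0.49048534  0.38917981 -3.35325617] 0.031041585209178053
```

View pics/c5.png

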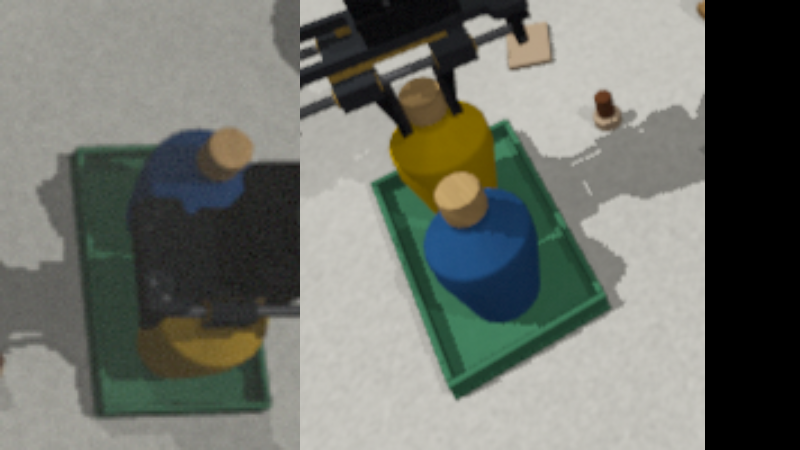

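The yellow flask is over the near half of the tray and blue stands upright in the far half. I'll lower and release.

Call:
apply_moves([
  [0,0,0.005,0,0,0,0.1],
  [0,0,0.01,0,0,0,0.1],
  [0,0,0.01,0,0,0,0.1],
  [0,0,0.01,0,0,0,0.6],
  [0,0,0.01,0,0,0,0.6],
  [0,0,0.01,0,0,0,0.6],
  [0,0,-0.1,0,0,0,0.6],
  [0,0,-0.2,0,0,0,0.6],
  [0,0,-0.3,0,0,0,0.6],
  [0,0,-0.42,0,0,0,0.6],
  [0,0,-0.42,0,0,0,0.6],
])

```text
time_s: 17.6
tool_pos: [0.4509, -0.3078, 0.2167]
tool_rot: [179.8, -0.3, 0.0]
force: [0.6, -0.5, -0.0]
grip_width: 0.0518
grasp_force: 0.0
```

Call:
apply_moves([
  [0.5,-1,0,0,0,0,0.4],
  [0.5,-1,0,0,0,0,0.4],
  [0.5,-1,0,0,0,0,0.4],
  [0.5,-1,0,0,0,0,0.4],
  [0.5,-1,0,0,0,0,0.4],
  [0.5,-1,0,0,0,0,0.4],
])

```text
time_s: 18.2
tool_pos: [0.5502, -0.101, 0.2123]
tool_rot: [-179.9, -0.0, 0.5]
force: [0.2, 0.2, 0.3]
grip_width: 0.0351
grasp_force: 0.0
```

```bash
python3 - <<'E'
from tri import *
o=env.get_obs();print(o['tool_pos'],o['force'],o['grip_width'])
T=viewer.read_camera('top');S=viewer.read_camera('scene')
C=np.zeros((600,800,3),np.uint8)
C[:300,:400]=cv2.resize(T[95:170,285:385],(400,300),interpolation=2)
C[:300,400:]=cv2.resize(S[240:330,300:420],(400,300),interpolation=2)
C[300:,:400]=cv2.resize(T[140:215,160:260],(400,300),interpolation=2)
C[300:,400:]=cv2.resize(S[140:215,400:500],(400,300),interpolation=2)
cv2.imwrite('pics/c6.png',C[...,::-1])
for n,im in(('top',T),('scene',S)):
    hsv=cv2.cvtColor(im,cv2.COLOR_RGB2HSV)
    print(n,[(l['conf'],l['location']) for l in boxes_of(n,'lid_large')][:2],[(l['conf'],l['location']) for l in boxes_of(n,'pot_large')][:1])
E
```

```text
[ 0.55020042 -0.10098661  0.21232154] [0.17516387 0.22700669 0.34941972] 0.035124177049677095
top [(0.73, [319.0, 118.0])] [(0.9, [192.5, 172.3])]
scene [(0.81, [396.8, 272.6]), (0.21, [452.0, 171.0])] [(0.94, [450.6, 170.9])]
```

View pics/c6.png

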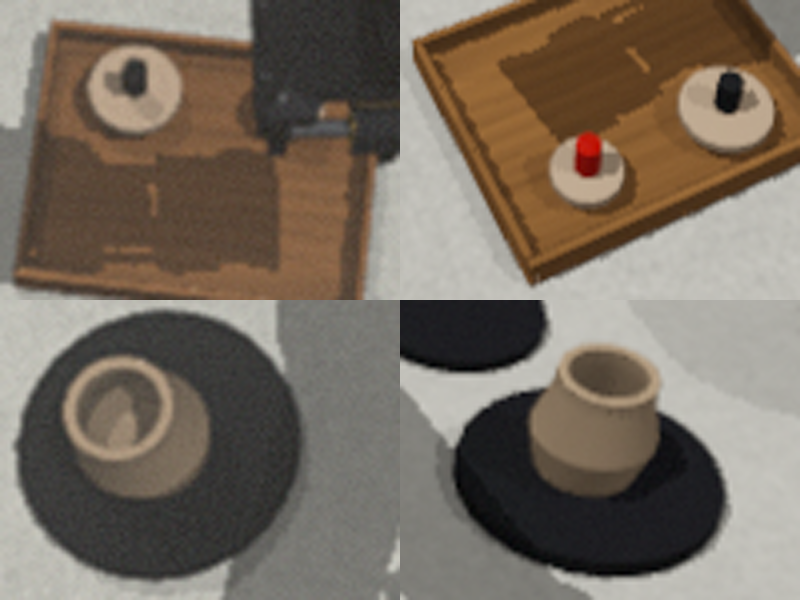

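```bash
python3 - <<'E'
from tri import *
for nm,a,b,z in(('knob',(318.6,112.7),(398.8,262.9),.052),('flange',(318.75,117),(397.8,271.2),.026),('rim',(189.6,167.25),(452.25,158.5),.09)):
    print(nm,'tri',tri(a,b).round(4),'top',w('top',a,z).round(4),'scene',w('scene',b,z).round(4))
E
```

```text
knob tri [0.6697 0.0448 0.0523] top [0.6694 0.0442 0.052 ] scene [0.6698 0.0456 0.052 ]
flange tri [0.6714 0.0447 0.0257] top [0.6707 0.0439 0.026 ] scene [0.6719 0.0454 0.026 ]
rim tri [0.5219 0.3362 0.0875] top [0.5203 0.3345 0.09  ] scene [0.5239 0.3348 0.09  ]
```

Call:
apply_moves([
  [0.6,-0.73,0,0,0,0,0.4],
  [0.6,-0.73,0,0,0,0,0.4],
  [0.6,-0.73,0,0,0,0,0.4],
  [0.6,-0.73,0,0,0,0,0.4],
  [0.6,-0.73,0.2,0,0,0,0.4],
  [0.6,-0.73,0.4,0,0,0,0.4],
  [0.6,-0.73,0.6,0,0,0,0.4],
  [0.6,-0.73,0.6,0,0,0,0.4],
  [0.6,-0.73,0.6,0,0,0,0.4],
  [0.6,-0.73,0.6,0,0,0,0.4],
])

```text
time_s: 19.5
tool_pos: [0.6708, 0.039, 0.0959]
tool_rot: [-180.0, -0.3, -0.1]
force: [1.0, -0.2, 0.7]
grip_width: 0.0348
grasp_force: 0.0
```

Call:
apply_moves([
  [0,-0.0285,0,0,0,0,0.4],
  [0,-0.0285,0.1,0,0,0,0.4],
  [0,-0.0285,0.2,0,0,0,0.4],
  [0,-0.0285,0.25,0,0,0,0.4],
  [0,-0.0285,0.25,0,0,0,0.4],
  [0,-0.0285,0.25,0,0,0,0.4],
  [0,-0.0285,0.25,0,0,0,0.4],
])

```text
time_s: 20.2
tool_pos: [0.67, 0.0452, 0.0445]
tool_rot: [-180.0, -0.1, 0.0]
force: [0.4, 0.5, 0.4]
grip_width: 0.0353
grasp_force: 0.0
```

```bash
python3 - <<'E'
from h import *
o=env.get_obs();print(o['tool_pos'],o['force'],o['grip_width'])
T=viewer.read_camera('top');S=viewer.read_camera('scene')
C=np.zeros((400,800,3),np.uint8)
C[:300,:400]=cv2.resize(T[95:170,285:385],(400,300),interpolation=2)
C[:400,400:]=cv2.resize(S[210:310,340:440],(400,400),interpolation=2)
cv2.imwrite('pics/c7.png',C[...,::-1])
E
```

```text
[0.66999892 0.0452313  0.04451587] [0.37199356 0.48751843 0.36672069] 0.035263635954071865
```

View pics/c7.png

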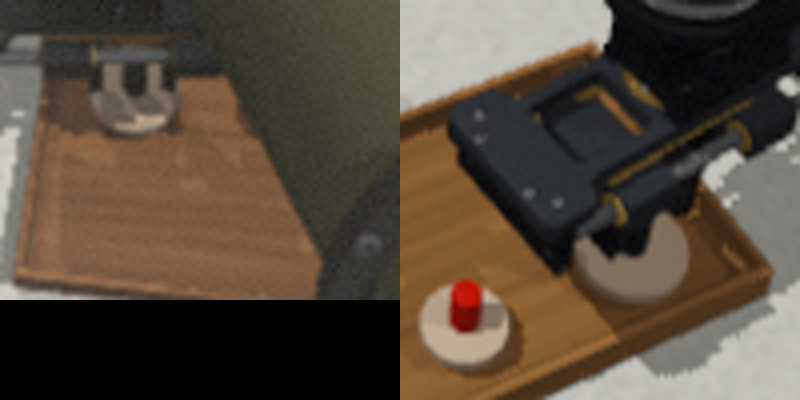

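The fingers are centred over the knob, so I'll descend to 30 mm and grip.

Call:
apply_moves([
  [0.003,0,0.035,0,0,0,0.4],
  [0.003,0,0.07,0,0,0,0.4],
  [0.003,0,0.07,0,0,0,0.4],
  [0.003,0,0.07,0,0,0,0],
  [0.003,0,0.07,0,0,0,0],
  [0.003,0,0.07,0,0,0,0],
  [0.003,0,0.07,0,0,0,0],
  [0.003,0,0.07,0,0,0,0],
], grip_force=20)

```text
time_s: 21.1
tool_pos: [0.6697, 0.0449, 0.0291]
tool_rot: [180.0, -0.0, -0.0]
force: [0.0, 0.2, 0.0]
grip_width: 0.0153
grasp_force: 20.0
```

Call:
apply_moves([
  [0,0,-0.1,0,0,0,0],
  [0,0,-0.2,0,0,0,0],
  [0,0,-0.35,0,0,0,0],
  [0,0,-0.5,0,0,0,0],
  [-0.05,-0.1,-0.65,0,0,0,0],
  [-0.13,-0.25,-0.8,0,0,0,0],
  [-0.21,-0.4,-0.86,0,0,0,0],
  [-0.29,-0.55,-0.86,0,0,0,0],
  [-0.37,-0.7,-0.86,0,0,0,0],
  [-0.45,-0.85,-0.86,0,0,0,0],
  [-0.53,-1,-0.86,0,0,0,0],
  [-0.53,-1,-0.86,0,0,0,0],
])

```text
time_s: 22.3
tool_pos: [0.5595, 0.2519, 0.2015]
tool_rot: [-179.8, 0.1, 0.6]
force: [0.1, 0.5, -0.2]
grip_width: 0.0152
grasp_force: 20.0
```

Call:
apply_moves([
  [-0.1,-0.2,0,0,0,0,0],
  [-0.19,-0.4,0,0,0,0,0],
  [-0.21,-0.45,0,0,0,0,0],
  [-0.21,-0.45,0.1,0,0,0,0],
  [-0.21,-0.45,0.2,0,0,0,0],
  [-0.21,-0.45,0.25,0,0,0,0],
  [-0.21,-0.45,0.25,0,0,0,0],
  [-0.21,-0.45,0.25,0,0,0,0],
  [-0.21,-0.45,0.25,0,0,0,0],
])

```text
time_s: 23.2
tool_pos: [0.5222, 0.3352, 0.1521]
tool_rot: [-179.9, -0.1, -0.0]
force: [-0.7, 0.6, -0.6]
grip_width: 0.0154
grasp_force: 20.0
```

```bash
python3 - <<'E'
from h import *
T=viewer.read_camera('top');S=viewer.read_camera('scene')
C=np.zeros((400,800,3),np.uint8)
C[:400,:400]=cv2.resize(T[120:200,150:230],(400,400),interpolation=2)
C[:400,400:]=cv2.resize(S[110:210,400:500],(400,400),interpolation=2)
cv2.imwrite('pics/c8.png',C[...,::-1])
print(pix('top',(.5222,.3352,.149)),pix('scene',(.5222,.3352,.149)),pix('top',(.522,.335,.09)),pix('scene',(.522,.335,.09)))
E
```

```text
[180.76354857 157.23812884] [457.54379574 138.24495362] [189.41579789 166.52410817] [451.71707962 158.05720351]
```

View pics/c8.png

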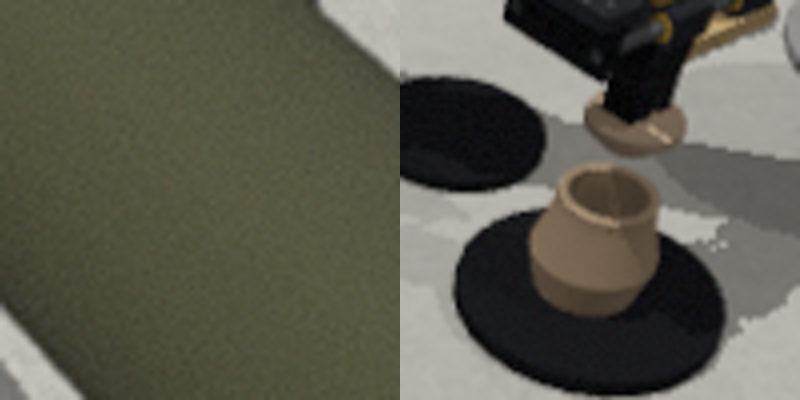

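The lid hangs level over the mouth, about 1 mm off along the scene camera's right axis. I'll correct half of that and descend gently.

Call:
apply_moves([
  [-0.004,0.004,0.04,0,0,0,0],
  [-0.004,0.004,0.08,0,0,0,0],
  [-0.004,0.004,0.12,0,0,0,0],
  [-0.004,0.004,0.16,0,0,0,0],
  [-0.004,0.004,0.19,0,0,0,0],
  [-0.004,0.004,0.21,0,0,0,0],
  [-0.004,0.004,0.225,0,0,0,0],
  [-0.004,0.004,0.225,0,0,0,0],
])

```text
time_s: 24.1
tool_pos: [0.5205, 0.334, 0.1055]
tool_rot: [180.0, 0.0, 0.0]
force: [0.4, -0.3, -0.7]
grip_width: 0.0155
grasp_force: 20.0
```

Call:
apply_moves([
  [0,0,0.007,0,0,0,0],
  [0,0,0.014,0,0,0,0],
  [0,0,0.021,0,0,0,0],
  [0,0,0.021,0,0,0,0],
  [0,0,0.021,0,0,0,0],
])

```text
time_s: 24.6
tool_pos: [0.5207, 0.3341, 0.1017]
tool_rot: [180.0, -0.0, 0.0]
force: [-0.0, 0.6, -0.1]
grip_width: 0.0155
grasp_force: 20.0
```

Still no contact force and about 0.6 mm to go. I'll lower a touch more, release, and look.

Call:
apply_moves([
  [0,0,0.004,0,0,0,0],
  [0,0,0.004,0,0,0,0],
  [0,0,0.004,0,0,0,0.3],
  [0,0,0.004,0,0,0,0.3],
  [0,0,0.004,0,0,0,0.3],
  [0,0,0.004,0,0,0,0.3],
  [0,0,-0.05,0,0,0,0.3],
  [0,0,-0.15,0,0,0,0.3],
  [0,0,-0.3,0,0,0,0.3],
  [0,0,-0.5,0,0,0,0.3],
  [0,0,-0.6,0,0,0,0.3],
])

```text
time_s: 25.7
tool_pos: [0.5217, 0.3354, 0.2264]
tool_rot: [-179.8, -0.3, 0.0]
force: [0.7, 0.7, 0.1]
grip_width: 0.0262
grasp_force: 0.0
```

Call:
apply_moves([
  [0,1,0,0,0,0,0.6],
  [0,1,0,0,0,0,0.6],
  [0,1,0,0,0,0,0.6],
  [0,1,0,0,0,0,0.6],
  [0,1,0,0,0,0,0.6],
  [0,1,0,0,0,0,0.6],
])

```text
time_s: 26.3
tool_pos: [0.5211, 0.1327, 0.2227]
tool_rot: [180.0, -0.1, -0.2]
force: [0.5, 0.1, -0.2]
grip_width: 0.0518
grasp_force: 0.0
```

```bash
python3 - <<'E'
from tri import *
o=env.get_obs();print(o['tool_pos'],o['force'])
T=viewer.read_camera('top');S=viewer.read_camera('scene')
C=np.zeros((600,800,3),np.uint8)
C[:300,:400]=cv2.resize(T[140:215,160:260],(400,300),interpolation=2)
C[:300,400:]=cv2.resize(S[140:215,400:500],(400,300),interpolation=2)
C[300:,:400]=cv2.resize(T[120:240,410:570],(400,300),interpolation=2)
C[300:,400:]=cv2.resize(S[200:380,80:320],(400,300),interpolation=2)
cv2.imwrite('pics/c9.png',C[...,::-1])
print(pix('top',(.521,.3345,.098)),pix('scene',(.521,.3345,.098)))
E
```

```text
[0.52114376 0.13272412 0.22268768] [ 0.53285649  0.09957276 -0.15471772]
[188.5122355 165.768675 ] [452.00578015 155.33382443]
```

View pics/c9.png

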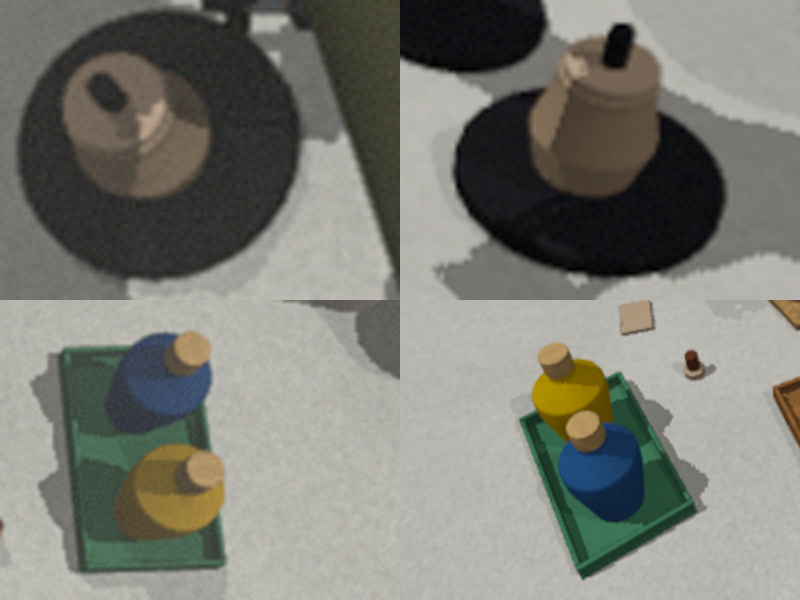

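The lid sits level and centred on the rim, and both flasks stand upright in the tray. Now I'll return the yellow flask.

Call:
apply_moves([
  [-0.18,1,0,0,0,0,0.6],
  [-0.18,1,0,0,0,0,0.6],
  [-0.18,1,0,0,0,0,0.6],
  [-0.18,1,0,0,0,0,0.6],
  [-0.18,1,0,0,0,0,0.6],
  [-0.18,1,0,0,0,0,0.6],
])

```text
time_s: 27.0
tool_pos: [0.485, -0.0655, 0.2219]
tool_rot: [-180.0, -0.0, -0.0]
force: [0.2, -0.1, -0.2]
grip_width: 0.0523
grasp_force: 0.0
```

Call:
apply_moves([
  [-0.18,1,0,0,0,0,0.6],
  [-0.18,1,0,0,0,0,0.6],
  [-0.18,1,0,0,0,0,0.6],
  [-0.18,1,0,0,0,0,0.6],
  [-0.18,1,0,0,0,0,0.6],
  [-0.18,1,0,0,0,0,0.6],
  [-0.18,1,0,0,0,0,0.6],
  [-0.18,1,0,0,0,0,0.6],
])

```text
time_s: 27.8
tool_pos: [0.4502, -0.2629, 0.2218]
tool_rot: [-180.0, -0.0, 0.3]
force: [1.1, -0.7, 0.6]
grip_width: 0.0527
grasp_force: 0.0
```

Call:
apply_moves([
  [-0.006,0.21,0,0,0,0,0.6],
  [-0.006,0.21,0,0,0,0,0.6],
  [-0.006,0.21,0,0,0,0,0.6],
  [-0.006,0.21,0.05,0,0,0,0.6],
  [-0.006,0.21,0.1,0,0,0,0.6],
  [-0.006,0.21,0.1,0,0,0,0.6],
  [-0.006,0.21,0.1,0,0,0,0.6],
])

```text
time_s: 28.5
tool_pos: [0.4474, -0.3071, 0.2012]
tool_rot: [-180.0, 0.1, 0.1]
force: [0.7, -0.9, -0.2]
grip_width: 0.0521
grasp_force: 0.0
```

Call:
apply_moves([
  [0.008,0,0.05,0,0,0,0.6],
  [0.008,0,0.15,0,0,0,0.6],
  [0.008,0,0.25,0,0,0,0.6],
  [0.008,0,0.33,0,0,0,0.6],
  [0.008,0,0.37,0,0,0,0.6],
  [0.008,0,0.37,0,0,0,0.6],
  [0.008,0,0.37,0,0,0,0.1],
  [0.008,0,0.37,0,0,0,0.1],
  [0.008,0,0.37,0,0,0,0.1],
  [0.008,0,0.37,0,0,0,0.1],
  [0.008,0,0.37,0,0,0,0.1],
], grip_force=30)

```text
time_s: 29.6
tool_pos: [0.4496, -0.3085, 0.1285]
tool_rot: [179.9, -0.1, -0.0]
force: [0.3, -0.6, 2.3]
grip_width: 0.0314
grasp_force: 30.0
```

Call:
apply_moves([
  [0,0,-0.05,0,0,0,0.1],
  [0,0,-0.1,0,0,0,0.1],
  [0,0,-0.15,0,0,0,0.1],
  [0,0,-0.2,0,0,0,0.1],
  [0,0,-0.25,0,0,0,0.1],
  [0,0,-0.3,0,0,0,0.1],
  [0,0,-0.35,0,0,0,0.1],
  [0,-0.06,-0.35,0,0,0,0.1],
  [0,-0.15,-0.35,0,0,0,0.1],
  [0,-0.25,-0.35,0,0,0,0.1],
  [0.03,-0.35,-0.35,0,0,0,0.1],
  [0.1,-0.45,-0.35,0,0,0,0.1],
  [0.18,-0.55,-0.35,0,0,0,0.1],
  [0.27,-0.65,-0.35,0,0,0,0.1],
  [0.36,-0.75,-0.35,0,0,0,0.1],
  [0.45,-0.85,-0.35,0,0,0,0.1],
  [0.54,-0.94,-0.35,0,0,0,0.1],
  [0.62,-1,-0.35,0,0,0,0.1],
  [0.68,-1,-0.35,0,0,0,0.1],
  [0.7,-1,-0.35,0,0,0,0.1],
])

```text
time_s: 31.6
tool_pos: [0.5895, -0.1068, 0.1971]
tool_rot: [-180.0, 0.0, 0.1]
force: [-0.0, -0.3, -3.8]
grip_width: 0.0314
grasp_force: 30.0
```

Call:
apply_moves([
  [0.02,-0.1,0,0,0,0,0.1],
  [0.04,-0.2,0,0,0,0,0.1],
  [0.04,-0.3,0,0,0,0,0.1],
  [0.04,-0.4,0,0,0,0,0.1],
  [0.04,-0.5,0,0,0,0,0.1],
  [0.04,-0.6,0,0,0,0,0.1],
  [0.04,-0.7,0,0,0,0,0.1],
  [0.04,-0.78,0,0,0,0,0.1],
  [0.04,-0.82,0,0,0,0,0.1],
  [0.04,-0.82,0,0,0,0,0.1],
  [0.04,-0.82,0.06,0,0,0,0.1],
  [0.04,-0.82,0.12,0,0,0,0.1],
  [0.04,-0.82,0.18,0,0,0,0.1],
  [0.04,-0.82,0.24,0,0,0,0.1],
  [0.04,-0.82,0.28,0,0,0,0.1],
  [0.04,-0.82,0.3,0,0,0,0.1],
  [0.04,-0.82,0.3,0,0,0,0.1],
])

```text
time_s: 33.3
tool_pos: [0.5967, 0.0561, 0.1369]
tool_rot: [180.0, 0.1, 0.0]
force: [0.5, 0.0, -3.6]
grip_width: 0.0311
grasp_force: 30.0
```

Call:
apply_moves([
  [0.003,-0.005,0.02,0,0,0,0.1],
  [0.003,-0.005,0.035,0,0,0,0.1],
  [0.003,-0.005,0.045,0,0,0,0.1],
  [0.003,-0.005,0.046,0,0,0,0.1],
  [0.003,-0.005,0.046,0,0,0,0.1],
  [0.003,-0.005,0.046,0,0,0,0.6],
  [0.003,-0.005,0.046,0,0,0,0.6],
  [0.003,-0.005,0.046,0,0,0,0.6],
  [0.003,-0.005,-0.05,0,0,0,0.6],
  [0.003,-0.005,-0.2,0,0,0,0.6],
  [0.003,-0.005,-0.4,0,0,0,0.6],
  [0.003,-0.005,-0.4,0,0,0,0.6],
])

```text
time_s: 34.5
tool_pos: [0.6013, 0.058, 0.2246]
tool_rot: [-180.0, -0.7, 0.0]
force: [1.3, 0.5, 1.0]
grip_width: 0.052
grasp_force: 0.0
```

Call:
apply_moves([
  [-0.12,1,0,0,0,0,0.6],
  [-0.12,1,0,0,0,0,0.6],
  [-0.12,1,0,0,0,0,0.6],
  [-0.12,1,0,0,0,0,0.6],
  [-0.12,1,0,0,0,0,0.6],
  [-0.12,1,0,0,0,0,0.6],
  [-0.12,1,0,0,0,0,0.6],
])

```text
time_s: 35.2
tool_pos: [0.5741, -0.1412, 0.2177]
tool_rot: [-179.9, -0.0, 0.1]
force: [-0.9, -0.2, 0.2]
grip_width: 0.0521
grasp_force: 0.0
```

Next I'll go to the blue flask at (0.553, -0.309).

Call:
apply_moves([
  [-0.105,0.83,0,0,0,0,0.6],
  [-0.105,0.83,0,0,0,0,0.6],
  [-0.105,0.83,0,0,0,0,0.6],
  [-0.105,0.83,0,0,0,0,0.6],
  [-0.105,0.83,0,0,0,0,0.6],
  [-0.105,0.83,0,0,0,0,0.6],
  [-0.105,0.83,0.08,0,0,0,0.6],
  [-0.105,0.83,0.08,0,0,0,0.6],
])

```text
time_s: 36.0
tool_pos: [0.5524, -0.3055, 0.199]
tool_rot: [-179.8, 0.2, 0.2]
force: [-0.6, 1.5, -1.4]
grip_width: 0.0523
grasp_force: 0.0
```

Call:
apply_moves([
  [0.003,0.01,0.05,0,0,0,0.6],
  [0.003,0.01,0.15,0,0,0,0.6],
  [0.003,0.01,0.25,0,0,0,0.6],
  [0.003,0.01,0.32,0,0,0,0.6],
  [0.003,0.01,0.36,0,0,0,0.6],
  [0.003,0.01,0.36,0,0,0,0.6],
  [0.003,0.01,0.36,0,0,0,0.1],
  [0.003,0.01,0.36,0,0,0,0.1],
  [0.003,0.01,0.36,0,0,0,0.1],
  [0.003,0.01,0.36,0,0,0,0.1],
  [0.003,0.01,0.36,0,0,0,0.1],
])

```text
time_s: 37.1
tool_pos: [0.5539, -0.3107, 0.1306]
tool_rot: [180.0, -0.1, 0.0]
force: [0.5, 1.0, 2.3]
grip_width: 0.0314
grasp_force: 30.0
```

Call:
apply_moves([
  [0,0,-0.05,0,0,0,0.1],
  [0,0,-0.1,0,0,0,0.1],
  [0,0,-0.15,0,0,0,0.1],
  [0,0,-0.2,0,0,0,0.1],
  [0,0,-0.25,0,0,0,0.1],
  [0,0,-0.3,0,0,0,0.1],
  [0,0,-0.35,0,0,0,0.1],
  [0.02,-0.06,-0.35,0,0,0,0.1],
  [0.04,-0.15,-0.35,0,0,0,0.1],
  [0.06,-0.25,-0.35,0,0,0,0.1],
  [0.08,-0.35,-0.35,0,0,0,0.1],
  [0.1,-0.45,-0.35,0,0,0,0.1],
  [0.12,-0.55,-0.35,0,0,0,0.1],
  [0.14,-0.65,-0.35,0,0,0,0.1],
  [0.155,-0.75,-0.35,0,0,0,0.1],
  [0.155,-0.85,-0.35,0,0,0,0.1],
  [0.155,-0.94,-0.35,0,0,0,0.1],
  [0.155,-1,-0.35,0,0,0,0.1],
])

```text
time_s: 38.9
tool_pos: [0.5839, -0.1062, 0.1991]
tool_rot: [-179.9, 0.1, 0.2]
force: [0.2, 0.4, -5.6]
grip_width: 0.0313
grasp_force: 30.0
```

Call:
apply_moves([
  [0,-0.1,0,0,0,0,0.1],
  [0,-0.2,0,0,0,0,0.1],
  [0,-0.28,0,0,0,0,0.1],
  [0,-0.333,0,0,0,0,0.1],
  [0,-0.333,0,0,0,0,0.1],
  [0,-0.333,0.06,0,0,0,0.1],
  [0,-0.333,0.12,0,0,0,0.1],
  [0,-0.333,0.18,0,0,0,0.1],
  [0,-0.333,0.24,0,0,0,0.1],
  [0,-0.333,0.28,0,0,0,0.1],
  [0,-0.333,0.31,0,0,0,0.1],
  [0,-0.333,0.31,0,0,0,0.1],
])

```text
time_s: 40.1
tool_pos: [0.5837, -0.0443, 0.1366]
tool_rot: [-180.0, 0.1, 0.0]
force: [0.4, -0.6, -5.2]
grip_width: 0.0311
grasp_force: 30.0
```

Call:
apply_moves([
  [0.003,0,0.015,0,0,0,0.1],
  [0.003,0,0.025,0,0,0,0.1],
  [0.003,0,0.033,0,0,0,0.1],
  [0.003,0,0.033,0,0,0,0.1],
  [0.003,0,0.033,0,0,0,0.1],
])

```text
time_s: 40.6
tool_pos: [0.585, -0.0443, 0.1313]
tool_rot: [180.0, -0.0, 0.0]
force: [-0.0, 0.3, -4.9]
grip_width: 0.0313
grasp_force: 30.0
```

Call:
apply_moves([
  [0,0,0.005,0,0,0,0.1],
  [0,0,0.008,0,0,0,0.1],
  [0,0,0.008,0,0,0,0.1],
  [0,0,0.008,0,0,0,0.6],
  [0,0,0.008,0,0,0,0.6],
  [0,0,0.008,0,0,0,0.6],
  [0,0,-0.05,0,0,0,0.6],
  [0,0,-0.2,0,0,0,0.6],
  [0,0,-0.42,0,0,0,0.6],
  [0,0,-0.42,0,0,0,0.6],
])

```text
time_s: 41.6
tool_pos: [0.5889, -0.0441, 0.2228]
tool_rot: [179.9, -0.7, 0.0]
force: [0.2, -0.1, 0.9]
grip_width: 0.0522
grasp_force: 0.0
```

Call:
apply_moves([
  [-0.1,1,0,0,0,0,0.6],
  [-0.1,1,0,0,0,0,0.6],
  [-0.1,1,0,0,0,0,0.6],
  [-0.1,1,0,0,0,0,0.6],
  [-0.1,1,0,0,0,0,0.6],
  [-0.1,1,0,0,0,0,0.6],
  [-0.1,1,0,0,0,0,0.6],
  [-0.1,1,0,0,0,0,0.6],
])

```text
time_s: 42.4
tool_pos: [0.5657, -0.242, 0.2155]
tool_rot: [-180.0, -0.0, 0.2]
force: [0.0, 0.4, 0.3]
grip_width: 0.0523
grasp_force: 0.0
```

```bash
python3 - <<'E'
from h import *
for n in('top','scene'):
    im=viewer.read_camera(n); cv2.imwrite(f'pics/{n}1.png',im[...,::-1])
a=[cv2.imread(f'pics/top{i}.png')[95:180,285:385] for i in(0,1)];b=[cv2.imread(f'pics/scene{i}.png')[130:330,290:490] for i in(0,1)]
C=np.zeros((600,800,3),np.uint8)
for i in(0,1):
    C[:255,i*400:i*400+300]=cv2.resize(a[i],(300,255),interpolation=2); C[260:600,i*400:i*400+340]=cv2.resize(b[i],(340,340),interpolation=2)
cv2.imwrite('pics/c10.png',C)
# shift by phase correlation of flask regions
for n,r in(('top',(115,160,295,333)),('top',(118,164,340,378)),('scene',(195,262,360,404)),('scene',(212,280,315,360)),('scene',(150,200,412,482))):
    g=[cv2.cvtColor(cv2.imread(f'pics/{n}{i}.png')[r[0]:r[1],r[2]:r[3]],6).astype(np.float32) for i in(0,1)]
    print(n,r,cv2.phaseCorrelate(g[0],g[1]))
E
```

```text
top (115, 160, 295, 333) ((-0.18787039390646854, 0.6666799900525895), 0.460464899275038)
top (118, 164, 340, 378) ((0.04846831947382668, 0.09913291017967296), 0.7547754456599554)
scene (195, 262, 360, 404) ((0.8932051996772223, 0.015201067789121225), 0.6239808556474286)
scene (212, 280, 315, 360) ((0.9634173422689329, -0.4140394672857042), 0.9172554378156309)
scene (150, 200, 412, 482) ((-0.1119861340925894, 0.06761465430118463), 0.8174551775720384)
```

View pics/c10.png

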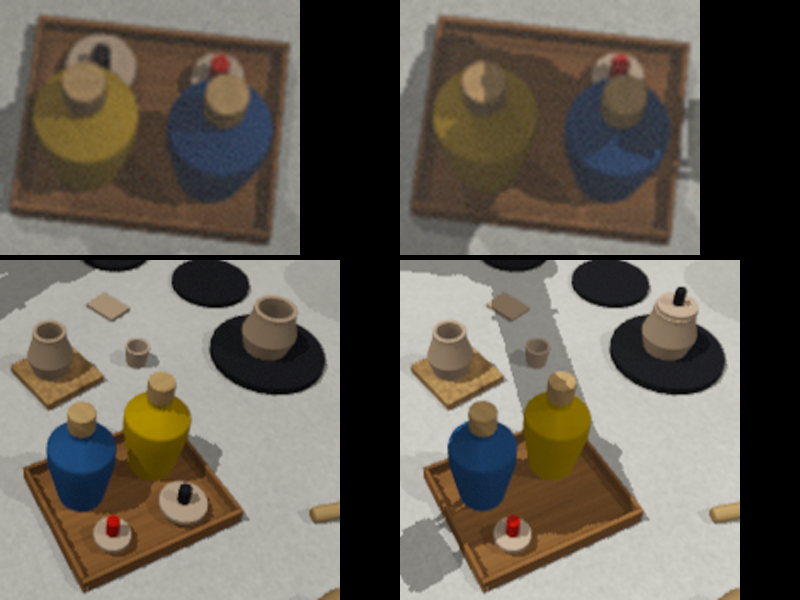

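The before and after views match: both flasks are within about 2 mm of their starts, the lid is seated, and the small lid and the pots haven't moved. The arm is clear, so I'm handing in.

```bash
python3 -c "
from cell import env
print(env.get_obs()['force'],env.sign_off())"
```

```text
the job is handed in; nothing more can be done
[ 0.98173434 -0.05245741 -0.51374253] None
```

The large black-knob lid is seated on the pot on the bat, both flasks are back upright within about 2 mm of where they started (by image comparison), and the job is handed in; no verdict was returned.

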